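Flush the glass rinser and reset its flow valve

ROBOT

A 6-joint arm with a two-finger parallel gripper is mounted at the origin on a cart in front of the work surface, level with it; the furniture and walls round the work are solid. World frame = base frame: x ahead of the robot, y to its left, z up, the work surface at z = 0. Lengths are in mm, angles in rad, forces in N, time in s.
With the tool pointing down it reaches from about 350 to 975 mm from the base axis. Payload 7.1 kg.
Tool frame: the origin (TCP) lies on the front face of the gripper's body, between the roots of the fingers; the fingertips stand 80 mm ahead of it and the grasp point (between the pads) lies 61 mm ahead of it; z points along the fingers, y is the line along which they close (so a half turn about z gives the same grasp; the last joint's range is limited). The gripper opens to 88 mm and grips with 3 to 60 N. Pads are 20 mm wide; open, the fingers measure 115 mm over their backs; the gripper's body (75 mm by 178 mm) begins 61 mm behind the grasp point.
Start: joints at [1.196, 0.423, 1.63, -0, 1.089, -0.019], TCP at [217.681, 585.85, 302.675] pointing down, gripper open.
Joint ranges: [-3, 3], [-0.9, 2.11], [0.09, 2.58], [-1.31, 4.45], [0.11, 2.69], [-2.54, 2.54]. Speed limits (rad/s): [2.39, 2.39, 3.01, 3.14, 3.14, 3.14].

INTERFACE

Orientations are given as a rotation vector (axis times angle).
In Python, from workcell import readout, vision, close_job gives the robot as it stands.
- The arm moves only by the tool servo_tool, never from a script. Its argument "plan" is a list that holds one entry, the list of rows, each a list of 7 numbers: the gripper command: -1 is fully open, 1 is shut, values between are in proportion, then the shift along the world's x, y, z in units of 40 mm (1.0 is 40 mm), then the turn, a rotation vector about the world's x, y, z in units of 5 degrees (1.0 is 5 degrees). A call has 1 to 5 rows; each row shifts and turns the commanded pose from where the row before left it; what a row does not reach is not made up. A row lasts 1/12 s, in which the tool goes at most 41.7 mm and 7.16 degrees, less where a joint would pass 70% of its speed; a pose out of reach is approached as far as the arm can. A call is refused whole if a number of a shift passes 1 or a number of a turn 1, either way. A call with a gripper value outside its range is refused whole. The fingers move at their own pace and stop on an object; the grip force is fixed at half the most. Time passes only in rows, so rows that do not move let the fingers close. It gives the time, the measured TCP pose, the force, the opening and the grip force at its end, in the units of the state.
- readout.get_obs(): the state, without advancing time (a new reading comes with each control period).
- vision.get_image(name): name is "scene" or "side" or "wrist"; returns the picture (400x640x3 uint8, red, green, blue); there is no depth.
- vision.camera_params(name): a dict with "fx", "fy", "cx", "cy" (pixels), "rvec" (rotation vector, rad) and "tvec" (3), from world to camera coordinates, as OpenCV has them; the wrist camera has in their place "hand_eye" (4x4, takes a point from camera to tool coordinates, whose origin is the TCP and whose axes are the flange's). Camera axes: x right, y down, z forward; pixel columns grow to the right and rows downward; lengths in mm; the calibration is good to about 2 mm. A picture is of the moment at which its call begins: read the wrist's pose just before it. camera_params takes no time and is no camera call.
- close_job(): hands the job in; it is judged then, once.
The state is a dict: "t": time; "qpos": joint angles; "qvel": joint speeds; "joint_torque": joint torques, N m; "ee_pos": TCP position; "orientation": TCP orientation; "ft_force": force on the tool from outside, world axes, zero at the start; "moment": the same for the moment, N m; "width": finger opening in mm; "grasp_force": force on a finger pad.
Only numpy, scipy, OpenCV 4.12 (cv2) and the standard library are available. Lean on these libraries where they do the work, as an engineer would, in place of code of your own. Each camera call takes 0.05 s, during which the arm holds its last target. There are 200 camera calls.

TASK

Flush the glass rinser before its valve is reset: take the tall glass off the blue drying mat, upside down as it stands, press it centred on the rinser's grey sprung cross until the cross is fully down, keep it down for about a second, then stand the glass upside down on the mat again and let go of it. Next take hold of the black revolving handle on the red handwheel, wind the valve shut (clockwise from above) to its stop, and back it off exactly two full turns. Finish while still holding the handle there, so that the wheel cannot creep while I tighten the packing nut, and leave everything else on the worktop where it stands.

Things in the scene. Friction and masses are not known exactly. Their poses are not given: they have to be found in the camera images.
- glass: Tall plain clear drinking glass, loose, 0.18 to 0.28 kg, 144 mm tall, standing upside down. Round; outside diameter 69 mm at the mouth (below) tapering evenly to 58 mm at the foot (on top as it stands). Origin: centre of its foot, so on top while upturned (150 mm above the worktop on the mat); its z axis runs from foot to mouth, so it points down while upturned. Take it from above near the foot, where it is about 60 mm across.
- glass_rim (a point): Centre of the tall glass's mouth, 144 mm from its foot along its z axis; lowest point while upturned, 6 mm above the worktop when it stands on the mat.
- mat: Flat blue drying mat, fixed, 180 mm (its x) by 220 mm (its y), 6 mm thick (the top that carries the glasses), with a visible edging 2 mm higher that is flush to the touch. Origin: centre of its underside. Tall glass and tumbler stand upside down on it, one towards +y and one towards -y, either way round.
- tumbler: Short clear tumbler, loose, 76 mm across, 86 mm tall, upside down on the mat; leave alone. Origin: centre of its foot (on top).
- rinser: The glass rinser with its valve, one fixed unit on a steel deck plate 5 mm thick. Origin: on the worktop under the centre of the sprung cross. In its own frame: plate from x -88 to 88 mm and y -204 to 88 mm; round drip tray about the origin, rim radius 78 mm, rim 31 mm high; brass valve with vertical axis at x -25, y -150 mm, joined to the tray by a copper pipe 34 mm high.
- cross_top (a point): Centre of the grey six-armed sprung cross, at the level of the top of its arms: 46 mm above the worktop when free. Arms are 9 mm wide and reach 47 mm from the centre, flat on top; a nozzle 9 to 18 mm across stands up to 9 mm above the arms in the centre (inside the glass when pressed). Moves straight down with the cross.
- cross (a joint): How far the cross is pressed down, m: 0 free, 0.008 fully down against a hard stop. The spring starts at 2 N and takes 6 N at full travel; it comes up by itself.
- valve_axis (a point): Point on the vertical turning axis of the handwheel, fixed, 79 mm above the worktop (mid-rim height of the wheel when shut).
- wheel (a joint): Angle of the red handwheel, rad: 0 shut against its hard stop, growing anticlockwise seen from above as the valve opens; two turns are 12.566; open stop at 22. Wheel 101 mm across, five spokes, top of rim and boss 85 mm above the worktop when shut. It rises with its stem 1.5 mm per turn opened. It stays where left; stiff friction about 0.05 N m (1.3 N at the handle).
- handle_grip (a point): Grip point of the black upright handle on the wheel, on the handle's axis 40 mm from the wheel's axis; 115 mm above the worktop when shut. At wheel angle 0 it lies in the rinser's +x direction from the valve axis. The handle is a barrel 21 mm across and 45 mm tall (27 mm of it below this point, 18 mm above) and revolves freely on its own pin, so a gripper holding it from above may keep its heading while the wheel turns.
- mug: White mug with small printed leaves, loose, 92 mm across, 95 mm tall, behind the work; leave alone. Origin: centre of its underside.
- spice_a: Spice jar with red cap, loose, 45 mm across, 106 mm tall, behind the work; leave alone. Origin: centre of its underside.
- spice_b: Spice jar with dark cap, loose, 44 mm across, 105 mm tall, behind the work; leave alone. Origin: centre of its underside.
- lemon: Lemon, loose, 78 mm long, 56 mm high, behind the work; leave alone. Origin: centre of its underside.
- handle: The same black revolving handle as a body. Origin: centre of its lower end, 88 mm above the worktop when shut; z up. It turns with the fingers that hold it.
There are look-alikes about, which are no part of the job. Leave any purple look-alike of the glass alone.

How it is judged (in metres and radians):
On the way, in this order (a step that is already met when the one before it is completed fails the run):
1. the upturned tall glass, held by the fingers, presses the cross fully down, centred, for half a second (value of joint cross above 0.007 m and contact force between glass and rinser above 2 N and contact force between the fingers and glass above 1 N and horizontal distance between glass_rim and cross_top below 0.015 m and angle between glass's own z axis and vertical above 3 rad), for 0.5 s.
2. the tall glass stands upside down on the mat again, let go (x of glass_rim in the frame of mat between -0.085 and 0.085 m and y of glass_rim in the frame of mat between -0.105 and 0.105 m and z of glass_rim in the frame of mat below 0.011 m and angle between glass's own z axis and vertical above 3.04 rad and contact force between the fingers and glass below 0.1 N and linear speed of glass below 0.02 m/s), for 0.2 s.
3. the valve is wound shut to its stop (value of joint wheel below 0.08 rad), for 0.2 s.
At the end, for the whole second after the job is handed in: Wheel at rest 12.57 rad (two turns, within 0.25) from its stop, its black handle held in the fingers (over 2 N, grasp within 35 mm of the grip point); the tall glass stands upside down on the mat, released, at rest, its mouth centre over the mat; the cross is up again (all of step 2 and value of joint wheel between 12.316 and 12.816 rad and contact force between the fingers and handle above 2 N and distance between the grasp point and handle_grip below 0.035 m and velocity of joint wheel between -0.1 and 0.1 rad/s and value of joint cross below 0.002 m); the arm keeps its last pose, push and grip.
It fails at once if the short tumbler is shoved from its place (over 30 mm) (distance of tumbler from where it was at the start of the episode above 0.03 m).
It fails at once if the mug is shoved from its place (over 30 mm) (distance of mug from where it was at the start of the episode above 0.03 m).
It fails at once if the red-capped spice jar is shoved from its place (over 30 mm) (distance of spice_a from where it was at the start of the episode above 0.03 m).
It fails at once if the dark-capped spice jar is shoved from its place (over 30 mm) (distance of spice_b from where it was at the start of the episode above 0.03 m).
It fails at once if the lemon is shoved from its place (over 30 mm) (distance of lemon from where it was at the start of the episode above 0.03 m).
It also fails if it takes over 72 s, if anything falls off the work surface, if the arm or the gripper's body presses on something with over 40 N, if the wrist force passes 120 N, or if a joint passes its speed limit or range.

## Working session

There is one attempt and no reset: what is moved stays moved. The work goes in short steps, Python scripts to look and compute and a tool call to move; the robot and the scene stay as the last step left them, time stands still between calls to the robot, and variables do not carry over. Pictures are saved under pics/ and viewed, at most 10 in all, crops included, and the job is handed in when it is done.

Besides the shell and the picture viewer there is one more tool, called after ">>>" in YAML: its name, and indented under it one key for each argument. servo_tool: Moves the arm, as the interface text tells. Its arguments: {"type":"object","properties":{"plan":{"type":"array"}},"required":["plan"]}

```bash
ls; mkdir -p pics
cat > h.py <<'E'
import numpy as np, cv2
from workcell import readout, vision, close_job
def cam(name,obs=None):
    p=vision.camera_params(name)
    K=np.array([[p['fx'],0,p['cx']],[0,p['fy'],p['cy']],[0,0,1]],float)
    if 'hand_eye' in p:
        o=obs or readout.get_obs()
        T=np.eye(4);T[:3,:3]=cv2.Rodrigues(np.array(o['orientation'],float))[0];T[:3,3]=o['ee_pos']
        M=T@np.array(p['hand_eye']);R=M[:3,:3].T;t=-R@M[:3,3]
    else:
        R=cv2.Rodrigues(np.array(p['rvec'],float))[0];t=np.array(p['tvec'],float).ravel()
    return K,R,t
def ray(c,uv,z):
    K,R,t=c;o=-R.T@t;d=R.T@np.linalg.inv(K)@np.array([uv[0],uv[1],1.]);return o+d*(z-o[2])/d[2]
def proj(c,P):
    K,R,t=c;q=K@(R@np.array(P,float)+t);return q[:2]/q[2]
def snap(name,f):
    o=readout.get_obs();im=vision.get_image(name);im=cv2.cvtColor(np.asarray(im),cv2.COLOR_RGB2BGR);cv2.imwrite('pics/'+f,im);return im,cam(name,o)
E
python3 - <<'E'
from h import *
o=readout.get_obs();print({k:np.round(v,3) for k,v in o.items()})
for n in['scene','side','wrist']:
    im,c=snap(n,n+'0.png');print(n,c[0][0,0],-c[1].T@c[2])
a=cv2.imread('pics/scene0.png');b=cv2.imread('pics/side0.png')
E
```

```text
pics
{'t': np.float64(0.0), 'qpos': array([ 1.196,  0.424,  1.631,  0.   ,  1.089, -0.019]), 'qvel': array([ 0.001,  0.   ,  0.001, -0.   ,  0.   , -0.001]), 'joint_torque': array([-2.0000e-03, -5.4461e+01, -2.7367e+01,  6.4000e-02,  2.3000e-02,
       -0.0000e+00]), 'ee_pos': array([217.523, 585.464, 301.916]), 'orientation': array([-5.560e-01, -3.092e+00,  2.000e-03]), 'ft_force': array([-0.166,  0.805,  0.754]), 'moment': array([-0.029,  0.005, -0.009]), 'grasp_force': np.float64(0.0), 'width': np.float64(88.011)}
scene 464.37611442734425 [ -89.06352937 -778.19773352  837.90280042]
side 436.4365034983516 [  585.3009395  -1122.52549081   886.87528597]
wrist 352.7059793943966 [147.71849197 612.61592966 383.19170242]
```

View pics/scene0.png

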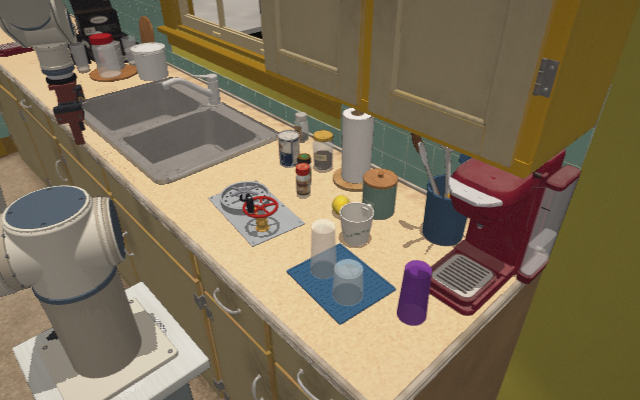

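View pics/side0.png

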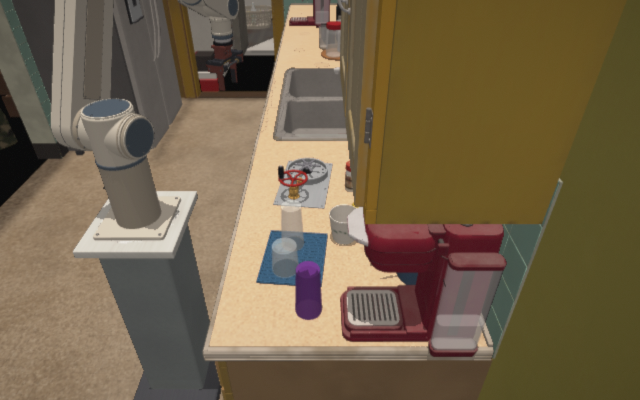

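The scene view shows the mat around (341,281) and the wheel at (261,207). Three things could be the glass:
- The tall clear one at scene (323,250).
- The short tumbler at (348,283).
- The purple look-alike at (414,292).

The tall clear one on the mat fits the description. I'll confirm it in an enlarged crop.

Run:
```python
from h import *
a=cv2.imread('pics/scene0.png')[165:345,195:455]
cv2.imwrite('pics/c1.png',cv2.resize(a,None,fx=3,fy=3,interpolation=cv2.INTER_CUBIC))
b=cv2.imread('pics/side0.png')[145:325,225:405]
cv2.imwrite('pics/c2.png',cv2.resize(b,None,fx=3.3,fy=3.3,interpolation=cv2.INTER_CUBIC))
for n in['scene','side']:
    im=cv2.imread(f'pics/{n}0.png');c=cam(n);h=cv2.cvtColor(im,cv2.COLOR_BGR2HSV)
    m=cv2.inRange(h,(98,100,40),(115,255,200));cs,_=cv2.findContours(m,0,1)
    for k in sorted(cs,key=cv2.contourArea)[-2:]:
        hull=cv2.convexHull(k);q=cv2.approxPolyDP(hull,8,True)[:,0]
        print(n,'mat',cv2.contourArea(k),[(tuple(p),np.round(ray(c,p,7)[:2])) for p in q])
```

```text
scene mat 924.0 [((np.int32(439), np.int32(175)), array([1107.,  -63.])), ((np.int32(465), np.int32(217)), array([ 967., -256.])), ((np.int32(453), np.int32(241)), array([ 847., -295.])), ((np.int32(427), np.int32(231)), array([ 830., -219.]))]
scene mat 2315.5 [((np.int32(338), np.int32(244)), array([606., -86.])), ((np.int32(394), np.int32(288)), array([ 589., -299.])), ((np.int32(341), np.int32(323)), array([ 417., -287.])), ((np.int32(287), np.int32(271)), array([435., -72.]))]
side mat 532.0 [((np.int32(271), np.int32(232)), array([436., -80.])), ((np.int32(280), np.int32(232)), array([464., -80.])), ((np.int32(294), np.int32(284)), array([ 518., -297.])), ((np.int32(258), np.int32(281)), array([ 419., -286.]))]
side mat 636.0 [((np.int32(304), np.int32(234)), array([539., -89.])), ((np.int32(326), np.int32(236)), array([607., -99.])), ((np.int32(321), np.int32(278)), array([ 591., -275.])), ((np.int32(299), np.int32(262)), array([ 528., -212.]))]
```

View pics/c1.png

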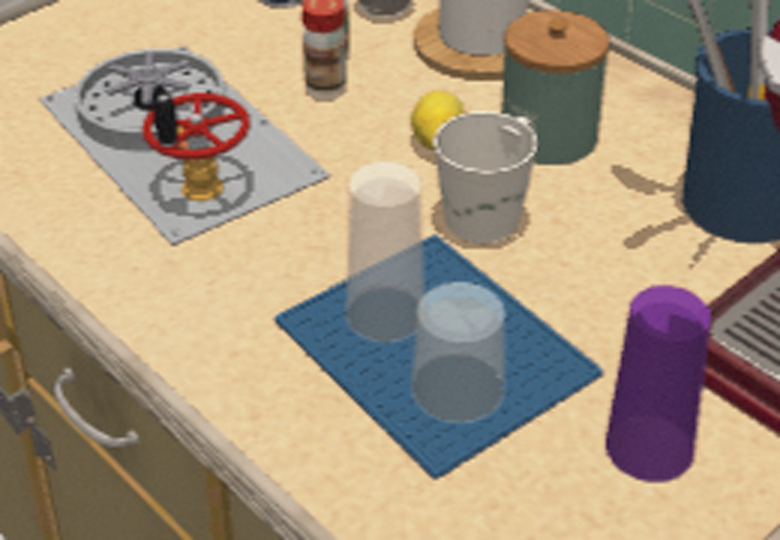

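View pics/c2.png

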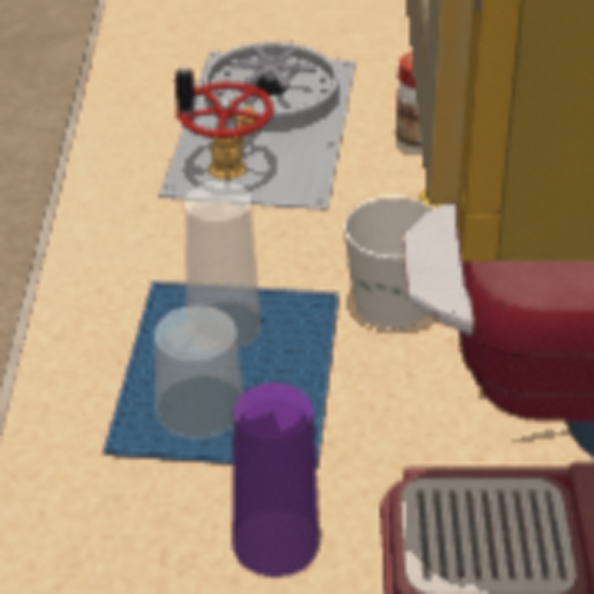

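The crops confirm it: the tall clear glass has its foot at scene (323,226) and the tumbler is in front of it. In the world, the tumbler is at -y and the glass at +y. Next I'll work out positions.

Run:
```python
from h import *
S=cam('scene');D=cam('side')
s=lambda u,v:(195+u/3-.33,165+v/3-.33); d=lambda u,v:(225+u/3.3-.35,145+v/3.3-.35)
print('foot',ray(S,s(385,184),150),ray(D,d(219,204),150));print('mouth',ray(S,s(385,313),6),ray(D,d(226,319),6))
print('tumbler',ray(S,s(461,314),92),ray(D,d(196,333),92), ray(S,s(459,387),6))
print('purple',ray(S,s(670,320),150),'mug',ray(S,s(486,142),95),'spice',ray(S,s(323,8),106))
A=[ray(S,s(*p),5)[:2] for p in[(40,98),(185,48),(328,175),(175,243)]]
B=[ray(D,d(*p),5)[:2] for p in[(207,50),(355,60),(328,208),(160,196)]]
loc=np.array([(-88,88),(88,88),(88,-204),(-88,-204)],float)
for Q in(A,B,(np.array(A)+B)/2):
    Q=np.array(Q);lc=loc-loc.mean(0);qc=Q-Q.mean(0)
    th=np.arctan2((lc[:,0]*qc[:,1]-lc[:,1]*qc[:,0]).sum(),(lc*qc).sum());R=np.array([[np.cos(th),-np.sin(th)],[np.sin(th),np.cos(th)]])
    o=Q.mean(0)-R@loc.mean(0);res=Q-(loc@R.T+o)
    print(np.round(Q).tolist(),'th',th,'org',o,'valve',R@[-25,-150]+o,np.round(res,1).tolist())
for n,c in(('scene',S),('side',D)):
    im=cv2.imread(f'pics/{n}0.png');h=cv2.cvtColor(im,cv2.COLOR_BGR2HSV)
    m=cv2.inRange(h,(0,190,90),(6,255,255))|cv2.inRange(h,(174,190,90),(180,255,255))
    x0=(235,190,285,225) if n=='scene' else (275,165,312,192)
    k=np.argwhere(m[x0[1]:x0[3],x0[0]:x0[2]])[:,::-1].astype(np.float32)+np.array(x0[:2],np.float32)
    e=cv2.fitEllipse(cv2.convexHull(k));print(n,'wheel',e,[np.round(ray(c,e[0],z),1) for z in(79,84,90)])
print('handle top', [np.round(ray(S,s(163,96),z),1) for z in(133,138)],[np.round(ray(D,d(184,71),z),1) for z in(133,138)])
```

```text
foot [ 506.32427718 -132.62328299  150.        ] [ 506.84308971 -137.8998273   150.        ]
mouth [ 508.58502359 -129.19644971    6.        ] [ 507.1236806  -122.09421942    6.        ]
tumbler [ 488.75274811 -237.22207263   92.        ] [ 490.96384172 -237.04978247   92.        ] [ 493.46516873 -233.50182721    6.        ]
purple [ 547.12551148 -384.71022891  150.        ] mug [661.67837104 -98.44091394  95.        ] spice [696.55648663 165.57656908 106.        ]
[[467.0, 361.0], [636.0, 336.0], [601.0, 52.0], [432.0, 71.0]] th -0.12401529486367463 org [541.15376058 262.47809898] valve [497.79111409 116.72254715] [[1.8, 0.1], [-2.9, -3.3], [-2.3, 2.9], [3.3, 0.3]]
[[461.0, 363.0], [637.0, 340.0], [603.0, 49.0], [430.0, 70.0]] th -0.11556488561559197 org [539.49314634 262.99225314] valve [497.36372749 116.87547769] [[-1.1, 2.4], [0.4, -0.4], [-0.7, -1.2], [1.4, -0.9]]
[[464.0, 362.0], [637.0, 338.0], [602.0, 51.0], [431.0, 70.0]] th -0.11974617240609046 org [540.32098634 262.73599442] valve [497.58098141 116.79665093] [[0.4, 1.3], [-1.2, -1.8], [-1.5, 0.8], [2.4, -0.3]]
scene wheel ((259.9415283203125, 206.52804565429688), (20.566787719726562, 34.02593994140625), 83.78545379638672) [array([499.2, 120. ,  79. ]), array([495.3, 114. ,  84. ]), array([490.6, 106.9,  90. ])]
side wheel ((293.20013427734375, 177.8887176513672), (14.101248741149902, 26.095413208007812), 85.2305908203125) [array([498.3, 118.6,  79. ]), array([498.8, 110.9,  84. ]), array([499.5, 101.7,  90. ])]
handle top [array([463.1, 112.9, 133. ]), array([459.2, 106.6, 138. ])] [array([458.6, 106.4, 133. ]), array([459.4,  98.3, 138. ])]
```

>>> servo_tool:
  plan:
    - [[-1, 0.6, -0.77, 0, 0, 0, 0], [-1, 0.6, -0.77, 0, 0, 0, 0], [-1, 0.6, -0.77, 0, 0, 0, 0], [-1, 0.6, -0.77, 0, 0, 0, 0], [-1, 0.6, -0.77, 0, 0, 0, 0]]

```text
t: 0.57
ee_pos: [338.3, 430.3, 302.5]
orientation: [-0.555, -3.092, 0.001]
ft_force: [0.9, 0.3, -0.0]
width: 87.6
grasp_force: 0.0
```

>>> servo_tool:
  plan:
    - [[-1, 0.6, -0.77, 0, 0, 0, 0], [-1, 0.6, -0.77, 0, 0, 0, 0], [-1, 0.6, -0.77, 0, 0, 0, 0], [-1, 0.6, -0.77, 0, 0, 0, 0], [-1, 0.6, -0.77, 0, 0, 0, 0]]

```text
t: 0.98
ee_pos: [458.4, 276.1, 302.6]
orientation: [-0.556, -3.092, 0.0]
ft_force: [0.5, -0.0, -0.1]
width: 87.8
grasp_force: 0.0
```

>>> servo_tool:
  plan:
    - [[-1, 0.6, -0.77, 0, 0, 0, 0], [-1, 0.6, -0.77, 0, 0, 0, 0], [-1, 0.6, -0.77, 0, 0, 0, 0], [-1, 0.6, -0.77, 0, 0, 0, 0], [-1, 0, 0, 0, 0, 0, 0]]

```text
t: 1.4
ee_pos: [557.1, 150.1, 302.7]
orientation: [0.562, 3.088, -0.001]
ft_force: [-0.1, -0.2, -0.3]
width: 87.8
grasp_force: 0.0
```

Run:
```python
from h import *
im,c=snap('wrist','w1.png');np.savez('w1.npz',K=c[0],R=c[1],t=c[2]);print(readout.get_obs()['ee_pos'],-c[1].T@c[2],c[1])
print(proj(c,[540,263,46]),proj(c,[498,118,85]))
```

```text
[555.27332443 152.04112701 302.40303174] [487.16249323 177.51882342 383.7636151 ] [[ 3.53466743e-01  9.35446820e-01 -7.12676065e-04]
 [ 8.98410516e-01 -3.39259803e-01  2.78857189e-01]
 [ 2.60614288e-01 -9.92070179e-02 -9.60332318e-01]]
[421.4510441 114.3238649] [254.05758709 131.64919939]
```

View pics/w1.png

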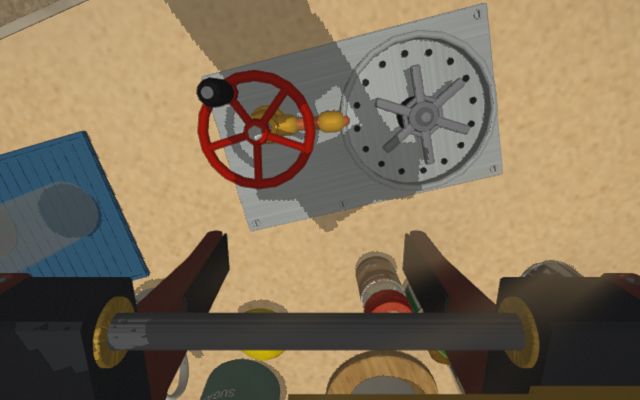

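The wrist view shows the cross centred at about (425,117), the wheel around (257,130) and the top of the handle at about (209,93).

Run:
```python
from h import *
z=np.load('w1.npz');c=(z['K'],z['R'],z['t']);im=cv2.imread('pics/w1.png')
h=cv2.cvtColor(im,cv2.COLOR_BGR2HSV)
m=cv2.inRange(h,(0,170,80),(6,255,255))|cv2.inRange(h,(174,170,80),(180,255,255));m[:, :185]=0;m[:,330:]=0;m[200:]=0
hull=cv2.convexHull(cv2.findNonZero(m))[:,0].astype(float)
for zz in(79,82,85):
    P=np.array([ray(c,p,zz)[:2] for p in hull]).astype(np.float32)
    from scipy.optimize import least_squares
    r=least_squares(lambda q:np.hypot(*(P-q[:2]).T)-q[2],[498,118,50],loss='soft_l1',f_scale=1)
    print('wheel z',zz,r.x)
for zz in(133,136,139):print('handle top',zz,ray(c,(209,93),zz))
print('handle top centre px guess by blob')
k=cv2.inRange(h,(0,0,0),(180,255,70));k[:75]=0;k[112:]=0;k[:,:190]=0;k[:,236:]=0
print(cv2.boundingRect(k))
# cross arm tips
for p in[(416,67),(467,76),(467,129),(429,162),(388,150),(377,104)]:print('tip',np.round(ray(c,p,46)[:2],1))
T=np.array([ray(c,p,46)[:2] for p in[(416,67),(467,76),(467,129),(429,162),(388,150),(377,104)]]);print('mean',T.mean(0),'nozzle',ray(c,(425,117),55))
im2=im[50:200,190:500];cv2.imwrite('pics/w1c.png',cv2.resize(im2,None,fx=2.5,fy=2.5,interpolation=cv2.INTER_CUBIC))
```

```text
wheel z 79 [498.8710151  118.45686803  49.56612181]
wheel z 82 [498.75585983 119.03833041  49.07816789]
wheel z 85 [498.64070189 119.61978859  48.59021382]
handle top 133 [461.40166257 109.19363962 133.        ]
handle top 136 [461.70985119 110.01104509 136.        ]
handle top 139 [462.01803981 110.82845056 139.        ]
handle top centre px guess by blob
(197, 78, 39, 30)
tip [498.1 269.9]
tip [521.8 311. ]
tip [568.3 299.5]
tip [586.2 257.4]
tip [560.9 223.7]
tip [516.4 227. ]
mean [541.95179929 264.76369592] nozzle [542.03350146 263.09264865  55.        ]
```

View pics/w1c.png

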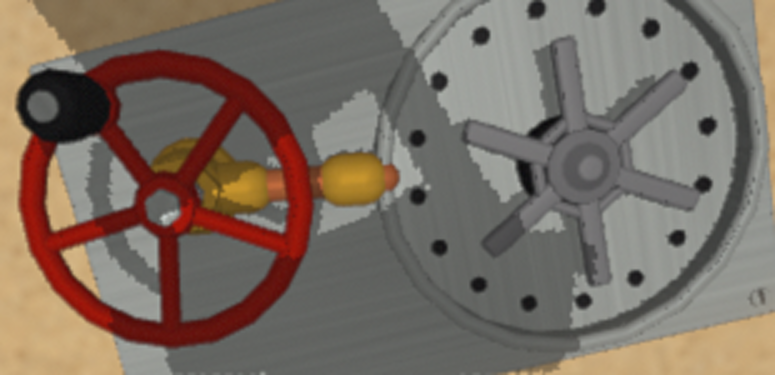

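>>> servo_tool:
  plan:
    - [[-1, -0.09, -0.89, 0, 0, 0, 0], [-1, -0.09, -0.89, 0, 0, 0, 0], [-1, -0.09, -0.89, 0, 0, 0, 0], [-1, -0.09, -0.89, 0, 0, 0, 0], [-1, -0.09, -0.89, 0, 0, 0, 0]]

```text
t: 1.87
ee_pos: [534.6, -23.5, 302.5]
orientation: [-0.553, -3.092, -0.0]
ft_force: [0.5, -0.9, -0.2]
width: 87.7
grasp_force: 0.0
```

>>> servo_tool:
  plan:
    - [[-1, -0.09, -0.89, 0, 0, 0, 0], [-1, -0.09, -0.89, 0, 0, 0, 0], [-1, -0.09, -0.89, 0, 0, 0, 0], [-1, 0, 0, 0, 0, 0, 0], [-1, 0, 0, 0, 0, 0, 0]]

```text
t: 2.28
ee_pos: [524.4, -130.4, 302.5]
orientation: [-0.56, -3.091, -0.001]
ft_force: [0.6, 0.8, 0.1]
width: 88.3
grasp_force: 0.0
```

Run:
```python
from h import *
im,c=snap('wrist','w2.png');np.savez('w2.npz',K=c[0],R=c[1],t=c[2]);o=readout.get_obs();print(o['ee_pos'],o['orientation'],o['qpos'])
print(proj(c,[507,-132,150]),proj(c,[507,-130,6]))
```

```text
[ 524.52544384 -129.39537497  302.46561418] [-5.57090009e-01 -3.09106811e+00 -9.66461564e-04] [-2.64124207e-01  2.99870022e-01  1.81755316e+00  6.44733826e-04
  1.02494422e+00 -1.47863231e+00]
[303.25401624 184.22295373] [309.52550286 150.71087085]
```

View pics/w2.png

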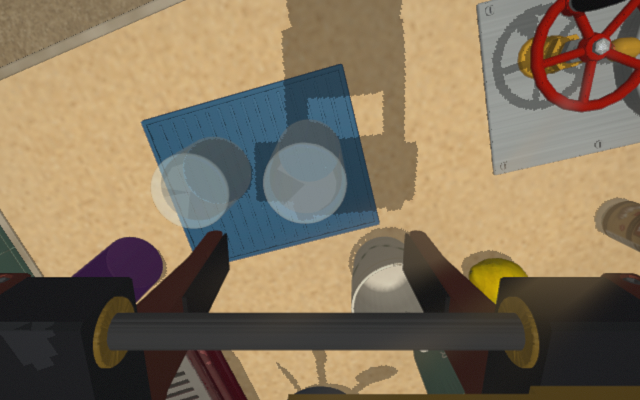

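The tall glass's foot is at about (305,183), which is world (507,-131). The tumbler is at (190,188). Descending to take the glass.

>>> servo_tool:
  plan:
    - [[-1, -0.44, -0.02, 0, 0, 0, 0], [-1, 0, 0, -0.9, 0, 0, 0], [-1, 0, 0, -0.9, 0, 0, 0], [-1, 0, 0, -0.6, 0, 0, 0], [-1, 0, 0, -0.4, 0, 0, 0]]

```text
t: 2.75
ee_pos: [506.1, -128.3, 188.3]
orientation: [-0.552, -3.089, -0.001]
ft_force: [-0.3, 0.5, 0.3]
width: 87.6
grasp_force: 0.0
```

>>> servo_tool:
  plan:
    - [[1, 0, 0, 0, 0, 0, 0], [1, 0, 0, 0, 0, 0, 0], [1, 0, 0, 0, 0, 0, 0], [1, 0, 0, 0, 0, 0, 0], [1, 0, 0, 0, 0, 0, 0]]

```text
t: 3.17
ee_pos: [508.1, -130.8, 192.1]
orientation: [0.555, 3.09, -0.001]
ft_force: [0.1, 0.2, 1.6]
width: 58.5
grasp_force: 30.0
```

>>> servo_tool:
  plan:
    - [[1, 0, 0, 0.5, 0, 0, 0], [1, 0, 0, 0.8, 0, 0, 0], [1, 0, 0, 0.9, 0, 0, 0], [1, 0, 0, 0.8, 0, 0, 0], [1, 0.08, 0.9, 0, 0, 0, 0]]

```text
t: 3.58
ee_pos: [513.5, -98.8, 317.9]
orientation: [0.56, 3.078, -0.003]
ft_force: [2.4, 0.1, -1.8]
width: 59.2
grasp_force: 29.9
```

>>> servo_tool:
  plan:
    - [[1, 0.08, 0.9, 0, 0, 0, 0], [1, 0.08, 0.9, 0, 0, 0, 0], [1, 0.08, 0.9, 0, 0, 0, 0], [1, 0.08, 0.9, 0, 0, 0, 0], [1, 0.08, 0.9, 0, 0, 0, 0]]

```text
t: 4.0
ee_pos: [526.2, 86.7, 311.6]
orientation: [0.556, 3.091, 0.001]
ft_force: [0.9, -0.5, -1.3]
width: 59.1
grasp_force: 29.9
```

>>> servo_tool:
  plan:
    - [[1, 0.08, 0.9, 0, 0, 0, 0], [1, 0.08, 0.9, 0, 0, 0, 0], [1, 0.08, 0.9, 0, 0, 0, 0], [1, 0.08, 0.9, 0, 0, 0, 0], [1, 0.06, 0.86, 0, 0, 0, 0]]

```text
t: 4.42
ee_pos: [541.5, 265.4, 311.5]
orientation: [0.556, 3.091, 0.001]
ft_force: [0.1, 0.3, -1.9]
width: 59.1
grasp_force: 29.9
```

>>> servo_tool:
  plan:
    - [[1, 0, 0, 0, 0, 0, 0], [1, 0, 0, 0, 0, 0, 0], [1, 0, 0, -0.5, 0, 0, 0], [1, 0, 0, 0, 0, 0, 0], [1, 0, 0, 0, 0, 0, 0]]

```text
t: 4.83
ee_pos: [541.0, 262.0, 290.2]
orientation: [-0.557, -3.09, 0.003]
ft_force: [-0.0, -0.4, -1.6]
width: 58.7
grasp_force: 29.9
```

Run:
```python
from h import *
im,c=snap('wrist','w3.png');im2,c2=snap('scene','s3.png');im3,c3=snap('side','d3.png');o=readout.get_obs();print(o['ee_pos'],o['orientation'],o['ft_force'],o['width'])
r=lambda a:cv2.resize(a,(390,340),interpolation=cv2.INTER_CUBIC)
cv2.imwrite('pics/m3.png',np.hstack([r(im2[100:270,180:375]),r(im3[80:250,240:435])]))
```

```text
[542.06769177 262.7691657  291.6056286 ] [5.57561147e-01 3.09093154e+00 7.68788164e-04] [ 0.35322545 -0.33957033 -1.50562389] 59.021584269460774
```

View pics/m3.png

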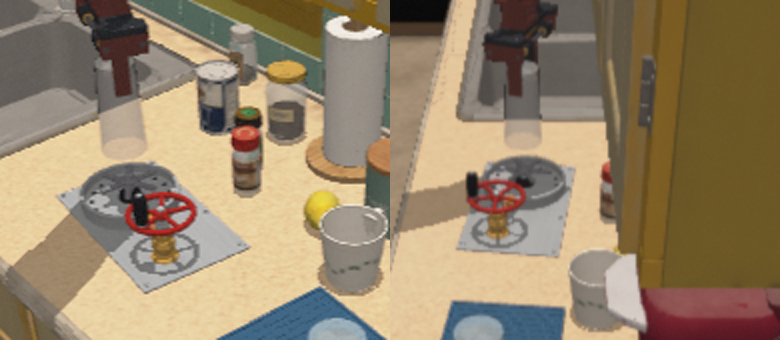

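The glass hangs straight above the tray in both views. Lowering it.

>>> servo_tool:
  plan:
    - [[1, 0, 0, -0.3, 0, 0, 0], [1, 0, 0, -0.4, 0, 0, 0], [1, 0, 0, -0.4, 0, 0, 0], [1, 0, 0, -0.3, 0, 0, 0], [1, 0, 0, 0, 0, 0, 0]]

```text
t: 5.4
ee_pos: [540.7, 262.8, 232.1]
orientation: [-0.556, -3.089, 0.003]
ft_force: [1.8, -0.4, -1.6]
width: 58.7
grasp_force: 29.9
```

>>> servo_tool:
  plan:
    - [[1, 0, 0, -0.1, 0, 0, 0], [1, 0, 0, -0.1, 0, 0, 0], [1, 0, 0, -0.05, 0, 0, 0], [1, 0, 0, 0, 0, 0, 0], [1, 0, 0, 0, 0, 0, 0]]

```text
t: 5.82
ee_pos: [541.9, 263.5, 225.3]
orientation: [0.556, 3.091, 0.0]
ft_force: [-3.0, -1.7, 2.7]
width: 58.9
grasp_force: 30.0
```

>>> servo_tool:
  plan:
    - [[1, 0, 0, -0.05, 0, 0, 0], [1, 0, 0, -0.05, 0, 0, 0], [1, 0, 0, 0, 0, 0, 0], [1, 0, 0, 0, 0, 0, 0]]

```text
t: 6.15
ee_pos: [542.5, 263.5, 223.2]
orientation: [0.555, 3.09, 0.001]
ft_force: [-3.7, -4.5, 18.3]
width: 59.0
grasp_force: 30.4
```

Run:
```python
from h import *
o=readout.get_obs();print(o['ee_pos'],o['orientation'],o['ft_force'],o['moment'])
```

```text
[542.50363829 263.46143508 223.20120593] [5.55189435e-01 3.08975001e+00 1.26153708e-03] [-3.72103883 -4.48379878 18.2939571 ] [-1.0631637   1.00823778  0.00420756]
```

About 20 N, so the cross is on its hard stop. Holding.

>>> servo_tool:
  plan:
    - [[1, 0, 0, 0, 0, 0, 0], [1, 0, 0, 0, 0, 0, 0], [1, 0, 0, 0, 0, 0, 0], [1, 0, 0, 0, 0, 0, 0], [1, 0, 0, 0, 0, 0, 0]]

```text
t: 6.57
ee_pos: [542.5, 263.4, 223.2]
orientation: [0.555, 3.09, 0.001]
ft_force: [-5.3, -4.5, 18.6]
width: 58.9
grasp_force: 30.4
```

>>> servo_tool:
  plan:
    - [[1, 0, 0, 0, 0, 0, 0], [1, 0, 0, 0, 0, 0, 0], [1, 0, 0, 0, 0, 0, 0], [1, 0, 0, 0, 0, 0, 0], [1, 0, 0, 0, 0, 0, 0]]

```text
t: 6.98
ee_pos: [542.5, 263.4, 223.2]
orientation: [0.555, 3.09, 0.001]
ft_force: [-4.4, -5.6, 18.4]
width: 59.0
grasp_force: 30.4
```

>>> servo_tool:
  plan:
    - [[1, 0, 0, 0, 0, 0, 0], [1, 0, 0, 0.2, 0, 0, 0], [1, 0, 0, 0.3, 0, 0, 0], [1, 0, 0, 0.6, 0, 0, 0], [1, 0, 0, 0.8, 0, 0, 0]]

```text
t: 7.4
ee_pos: [540.6, 263.1, 295.5]
orientation: [-0.555, -3.088, 0.004]
ft_force: [0.5, 0.4, -2.1]
width: 58.8
grasp_force: 29.9
```

>>> servo_tool:
  plan:
    - [[1, 0, 0, 0.3, 0, 0, 0], [1, -0.08, -0.9, 0, 0, 0, 0], [1, -0.08, -0.9, 0, 0, 0, 0], [1, -0.08, -0.9, 0, 0, 0, 0], [1, -0.08, -0.9, 0, 0, 0, 0]]

```text
t: 7.82
ee_pos: [528.4, 118.3, 308.5]
orientation: [0.554, 3.092, 0.0]
ft_force: [0.3, -0.8, -1.8]
width: 59.2
grasp_force: 29.9
```

>>> servo_tool:
  plan:
    - [[1, -0.08, -0.9, 0, 0, 0, 0], [1, -0.08, -0.9, 0, 0, 0, 0], [1, -0.08, -0.9, 0, 0, 0, 0], [1, -0.08, -0.9, 0, 0, 0, 0], [1, -0.08, -0.9, 0, 0, 0, 0]]

```text
t: 8.23
ee_pos: [512.4, -62.1, 308.5]
orientation: [0.556, 3.092, 0.0]
ft_force: [0.3, 0.0, -1.5]
width: 58.8
grasp_force: 29.9
```

>>> servo_tool:
  plan:
    - [[1, -0.08, -0.9, 0, 0, 0, 0], [1, -0.06, -0.86, 0, 0, 0, 0], [1, 0, 0, 0, 0, 0, 0], [1, 0, 0, -0.6, 0, 0, 0], [1, 0, 0, -0.6, 0, 0, 0]]

```text
t: 8.65
ee_pos: [508.1, -131.8, 261.2]
orientation: [0.558, 3.087, -0.0]
ft_force: [-0.3, 0.4, -1.7]
width: 59.0
grasp_force: 29.9
```

Run:
```python
from h import *
im2,c2=snap('scene','s4.png');im3,c3=snap('side','d4.png');o=readout.get_obs();print(o['ee_pos'],o['orientation'],o['ft_force'],o['width'])
r=lambda a:cv2.resize(a,(390,340),interpolation=cv2.INTER_CUBIC)
cv2.imwrite('pics/m4.png',np.hstack([r(im2[170:340,250:445]),r(im3[130:300,210:405])]))
```

```text
[ 505.27048594 -130.30518722  257.52629938] [-5.55522262e-01 -3.08566510e+00 -1.31985400e-03] [-0.54409015  0.74493502 -2.47829348] 59.05401451418967
```

View pics/m4.png

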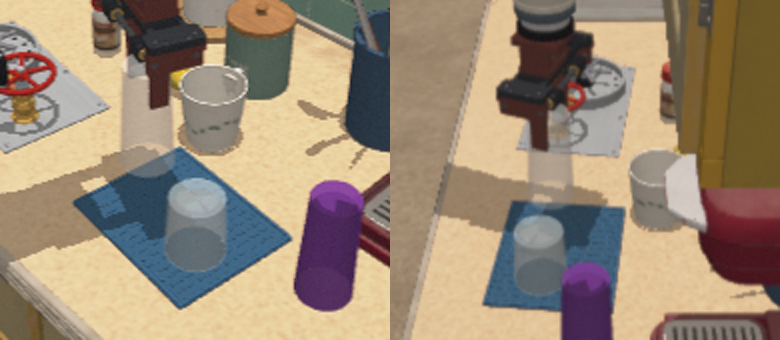

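The glass hangs upright over its old place on the mat, with the tumbler clear of it. Lowering.

>>> servo_tool:
  plan:
    - [[1, 0, 0, -0.5, 0, 0, 0], [1, 0, 0, -0.5, 0, 0, 0], [1, 0, 0, -0.4, 0, 0, 0], [1, 0, 0, -0.15, 0, 0, 0], [1, 0, 0, 0, 0, 0, 0]]

```text
t: 9.17
ee_pos: [507.0, -130.4, 198.1]
orientation: [-0.555, -3.09, -0.0]
ft_force: [-0.3, 0.1, -2.4]
width: 58.9
grasp_force: 29.9
```

>>> servo_tool:
  plan:
    - [[1, 0, 0, -0.05, 0, 0, 0], [1, 0, 0, -0.05, 0, 0, 0], [1, 0, 0, -0.05, 0, 0, 0], [1, 0, 0, 0, 0, 0, 0], [1, 0, 0, 0, 0, 0, 0]]

```text
t: 9.58
ee_pos: [507.5, -131.0, 193.1]
orientation: [0.556, 3.091, -0.0]
ft_force: [-0.1, -0.4, -1.0]
width: 59.2
grasp_force: 29.9
```

>>> servo_tool:
  plan:
    - [[1, 0, 0, -0.03, 0, 0, 0], [1, 0, 0, -0.02, 0, 0, 0], [1, 0, 0, 0, 0, 0, 0], [1, 0, 0, 0, 0, 0, 0]]

```text
t: 9.92
ee_pos: [508.0, -131.3, 191.9]
orientation: [0.556, 3.09, -0.0]
ft_force: [-1.1, -0.8, 8.5]
width: 59.0
grasp_force: 30.1
```

>>> servo_tool:
  plan:
    - [[-1, 0, 0, 0, 0, 0, 0], [-1, 0, 0, 0, 0, 0, 0], [-1, 0, 0, 0, 0, 0, 0], [-1, 0, 0, 0, 0, 0, 0], [-1, 0, 0, 0, 0, 0, 0]]

```text
t: 10.33
ee_pos: [507.2, -130.9, 190.6]
orientation: [-0.556, -3.092, -0.0]
ft_force: [0.3, -0.1, -0.2]
width: 86.7
grasp_force: 0.0
```

>>> servo_tool:
  plan:
    - [[-1, 0, 0, 0.3, 0, 0, 0], [-1, 0, 0, 0.7, 0, 0, 0], [-1, 0, 0, 0.9, 0, 0, 0], [-1, 0, 0, 0.9, 0, 0, 0], [-1, -0.1, 0.8, 0, 0, 0, 0]]

```text
t: 10.75
ee_pos: [507.2, -102.3, 309.3]
orientation: [0.558, 3.079, -0.003]
ft_force: [2.0, -0.3, 0.6]
width: 87.9
grasp_force: 0.0
```

>>> servo_tool:
  plan:
    - [[-1, -0.1, 0.8, 0, 0, 0, 0], [-1, -0.1, 0.8, 0, 0, 0, 0], [-1, -0.1, 0.8, 0, 0, 0, 0], [-1, 0, 0, 0, 0, 0, 0], [-1, 0, 0, 0, 0, 0, 0]]

```text
t: 11.17
ee_pos: [491.0, -1.7, 302.7]
orientation: [-0.551, -3.093, 0.0]
ft_force: [-0.0, -0.2, 0.3]
width: 87.8
grasp_force: 0.0
```

Run:
```python
from h import *
w,c=snap('wrist','w5.png');s,_=snap('scene','s5.png');o=readout.get_obs();print(o['ee_pos'],o['width'],o['grasp_force'])
a=cv2.imread('pics/scene0.png').astype(int)
d=np.abs(a-s)[205:290,300:345].max(2);print('scene glass diff',d.mean(),(d>40).sum())
print(proj(c,[460,109,135]),proj(c,[507,-131,150]))
cv2.imwrite('pics/m5.png',np.hstack([w,cv2.resize(s[200:320,290:370],(267,400))])[:, 107:])
```

```text
[491.41122551  -3.30271125 302.65081822] 88.0114868917917 0.0
scene glass diff 8.798692810457517 164
[450.66847801 105.1417641 ] [158.84565191 282.41369456]
```

View pics/m5.png

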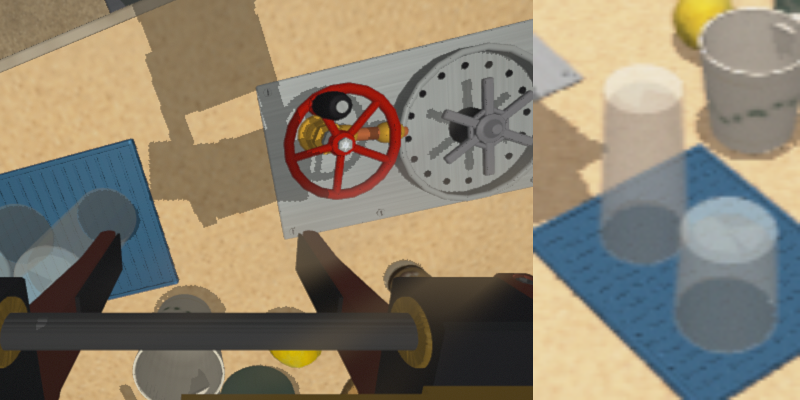

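The glass stands upside down on the mat at its old place and has been let go. The top of the handle at (450,106) matches my estimate of (460,109). Taking the handle.

>>> servo_tool:
  plan:
    - [[-1, -0.26, 0.93, 0, 0, 0, 0], [-1, -0.26, 0.93, 0, 0, 0, 0], [-1, -0.26, 0.93, 0, 0, 0, 0], [-1, 0, 0, 0, 0, 0, 0], [-1, 0, 0, -0.8, 0, 0, 0]]

```text
t: 11.68
ee_pos: [463.2, 109.9, 274.7]
orientation: [0.551, 3.083, 0.006]
ft_force: [2.7, 0.6, 0.0]
width: 87.8
grasp_force: 0.0
```

>>> servo_tool:
  plan:
    - [[-1, 0, 0, -0.8, 0, 0, 0], [-1, 0, 0, -0.7, 0, 0, 0], [-1, 0, 0, -0.5, 0, 0, 0], [-1, 0, 0, -0.27, 0, 0, 0], [-1, 0, 0, 0, 0, 0, 0]]

```text
t: 12.1
ee_pos: [459.3, 107.0, 177.5]
orientation: [-0.558, -3.087, 0.003]
ft_force: [-0.3, 0.1, -0.0]
width: 87.5
grasp_force: 0.0
```

>>> servo_tool:
  plan:
    - [[1, 0, 0, 0, 0, 0, 0], [1, 0, 0, 0, 0, 0, 0], [1, 0, 0, 0, 0, 0, 0], [1, 0, 0, 0, 0, 0, 0], [1, 0, 0, 0, 0, 0, 0]]

```text
t: 12.52
ee_pos: [460.5, 108.6, 180.7]
orientation: [0.556, 3.091, 0.001]
ft_force: [0.8, 0.0, 0.1]
width: 57.6
grasp_force: 0.0
```

>>> servo_tool:
  plan:
    - [[1, 0, 0, 0, 0, 0, 0], [1, 0, 0, 0, 0, 0, 0], [1, 0, 0, 0, 0, 0, 0]]

```text
t: 12.77
ee_pos: [460.1, 108.7, 180.1]
orientation: [0.556, 3.092, 0.0]
ft_force: [-0.3, 0.4, -0.5]
width: 38.1
grasp_force: 0.0
```

>>> servo_tool:
  plan:
    - [[1, 0, 0, 0, 0, 0, 0], [1, 0, 0, 0, 0, 0, 0], [1, 0, 0, 0, 0, 0, 0], [1, 0, 0, 0, 0, 0, 0], [1, 0, 0, 0, 0, 0, 0]]

```text
t: 13.18
ee_pos: [459.9, 108.6, 179.8]
orientation: [-0.556, -3.092, 0.0]
ft_force: [-1.7, -1.8, 1.5]
width: 20.0
grasp_force: 30.0
```

Run:
```python
from h import *
o=readout.get_obs();print(o['ee_pos'],o['ft_force'],o['width'],o['grasp_force'],np.round(o['qpos'],2))
# clockwise circle offsets from present handle at world angle a0
C=np.array([498.8,118.8]);p=np.array([460.1,108.75]);a=np.arctan2(*(p-C)[::-1]);print(np.degrees(a),np.hypot(*(p-C)))
```

```text
[459.86686629 108.60413955 179.82756646] [-1.72096855 -1.83750062  1.53856216] 19.977235988636586 30.000362154096365 [ 0.21  0.4   2.04 -0.    0.7  -1.01]
-165.44242624707104 39.983652909657955
```

Handle gripped, with radius 40.0 mm and world bearing 194.6°. Winding clockwise in 20° rows, watching the force.

>>> servo_tool:
  plan:
    - [[1, -0.028, 0.346, -0.002, 0, 0, 0], [1, 0.092, 0.335, -0.002, 0, 0, 0], [1, 0.201, 0.283, -0.002, 0, 0, 0], [1, 0.286, 0.197, -0.002, 0, 0, 0], [1, 0, 0, 0, 0, 0, 0]]

```text
t: 13.6
ee_pos: [484.7, 155.7, 179.5]
orientation: [0.552, 3.09, -0.001]
ft_force: [3.4, -4.8, -3.3]
width: 20.1
grasp_force: 30.0
```

>>> servo_tool:
  plan:
    - [[1, 0.336, 0.088, -0.002, 0, 0, 0], [1, 0.346, -0.033, -0.002, 0, 0, 0], [1, 0.314, -0.149, -0.002, 0, 0, 0], [1, 0.244, -0.247, -0.002, 0, 0, 0], [1, 0, 0, 0, 0, 0, 0]]

```text
t: 14.02
ee_pos: [532.5, 140.1, 178.8]
orientation: [-0.556, -3.09, 0.002]
ft_force: [-1.7, -4.1, 3.2]
width: 19.6
grasp_force: 30.0
```

>>> servo_tool:
  plan:
    - [[1, 0.145, -0.316, -0.002, 0, 0, 0], [1, 0.028, -0.346, -0.002, 0, 0, 0], [1, 0, 0, 0, 0, 0, 0], [1, 0, 0, 0, 0, 0, 0]]

```text
t: 14.35
ee_pos: [538.7, 113.9, 179.0]
orientation: [0.558, 3.092, -0.0]
ft_force: [-1.5, -0.9, 0.0]
width: 19.9
grasp_force: 30.0
```

>>> servo_tool:
  plan:
    - [[1, -0.015, -0.087, 0, 0, 0, 0], [1, 0, 0, 0, 0, 0, 0], [1, 0, 0, 0, 0, 0, 0]]

```text
t: 14.6
ee_pos: [538.3, 112.2, 179.2]
orientation: [0.556, 3.091, 0.002]
ft_force: [-0.3, 3.6, -1.9]
width: 19.6
grasp_force: 30.0
```

>>> servo_tool:
  plan:
    - [[1, -0.02, -0.086, 0, 0, 0, 0], [1, 0, 0, 0, 0, 0, 0], [1, 0, 0, 0, 0, 0, 0]]

```text
t: 14.85
ee_pos: [538.0, 110.4, 179.4]
orientation: [0.557, 3.09, 0.007]
ft_force: [1.3, 15.0, -3.9]
width: 19.8
grasp_force: 30.0
```

>>> servo_tool:
  plan:
    - [[1, -0.01, -0.05, 0, 0, 0, 0], [1, 0, 0, 0, 0, 0, 0], [1, 0, 0, 0, 0, 0, 0], [1, 0, 0, 0, 0, 0, 0]]

```text
t: 15.18
ee_pos: [537.9, 109.4, 179.5]
orientation: [0.557, 3.089, 0.01]
ft_force: [0.1, 23.0, -5.3]
width: 19.6
grasp_force: 30.0
```

Run:
```python
from h import *
o=readout.get_obs();print(o['ee_pos'],o['ft_force'],o['width'],o['moment'])
```

```text
[537.90211907 109.4497393  179.47059132] [ 0.100666   22.99505676 -5.34493514] 19.61628225629503 [ 3.78679855 -0.19416319 -0.03167135]
```

The force rises to 23 N at bearing −10°, within 3° of where I expected the stop, so the valve is shut. Unloading back to the contact point, then backing off anticlockwise by exactly 36 rows of 20°.

>>> servo_tool:
  plan:
    - [[1, 0.03, 0.147, 0, 0, 0, 0], [1, -0.001, 0.347, 0.002, 0, 0, 0], [1, -0.12, 0.326, 0.002, 0, 0, 0], [1, -0.224, 0.265, 0.002, 0, 0, 0], [1, -0.301, 0.173, 0.002, 0, 0, 0]]

```text
t: 15.6
ee_pos: [511.1, 156.7, 179.1]
orientation: [-0.553, -3.091, 0.004]
ft_force: [-2.8, -14.9, 1.0]
width: 19.9
grasp_force: 30.0
```

>>> servo_tool:
  plan:
    - [[1, -0.342, 0.059, 0.002, 0, 0, 0], [1, -0.342, -0.062, 0.002, 0, 0, 0], [1, -0.3, -0.175, 0.002, 0, 0, 0], [1, -0.222, -0.267, 0.002, 0, 0, 0], [1, -0.118, -0.327, 0.002, 0, 0, 0]]

```text
t: 16.02
ee_pos: [459.3, 126.3, 180.1]
orientation: [0.553, 3.089, 0.002]
ft_force: [5.5, 0.2, -5.0]
width: 19.7
grasp_force: 30.0
```

>>> servo_tool:
  plan:
    - [[1, 0.001, -0.347, 0.002, 0, 0, 0], [1, 0.12, -0.326, 0.002, 0, 0, 0], [1, 0.224, -0.265, 0.002, 0, 0, 0], [1, 0.301, -0.173, 0.002, 0, 0, 0], [1, 0.342, -0.059, 0.002, 0, 0, 0]]

```text
t: 16.43
ee_pos: [498.3, 77.7, 180.3]
orientation: [-0.555, -3.09, 0.002]
ft_force: [-1.5, -1.6, 2.0]
width: 19.7
grasp_force: 30.0
```

>>> servo_tool:
  plan:
    - [[1, 0.342, 0.062, 0.002, 0, 0, 0], [1, 0.3, 0.175, 0.002, 0, 0, 0], [1, 0.222, 0.267, 0.002, 0, 0, 0], [1, 0.118, 0.327, 0.002, 0, 0, 0], [1, 0, 0, 0, 0, 0, 0]]

```text
t: 16.85
ee_pos: [538.8, 114.3, 180.5]
orientation: [0.554, 3.092, 0.001]
ft_force: [-0.4, 1.4, 3.1]
width: 20.0
grasp_force: 30.0
```

One turn done at low forces. Now the second.

>>> servo_tool:
  plan:
    - [[1, -0.001, 0.347, 0.002, 0, 0, 0], [1, -0.12, 0.326, 0.002, 0, 0, 0], [1, -0.224, 0.265, 0.002, 0, 0, 0], [1, -0.301, 0.173, 0.002, 0, 0, 0], [1, -0.342, 0.059, 0.002, 0, 0, 0]]

```text
t: 17.27
ee_pos: [497.1, 159.0, 180.7]
orientation: [-0.552, -3.092, 0.005]
ft_force: [2.8, -18.5, -1.6]
width: 19.8
grasp_force: 30.0
```

>>> servo_tool:
  plan:
    - [[1, -0.342, -0.062, 0.002, 0, 0, 0], [1, -0.3, -0.175, 0.002, 0, 0, 0], [1, -0.222, -0.267, 0.002, 0, 0, 0], [1, -0.118, -0.327, 0.002, 0, 0, 0], [1, 0.001, -0.347, 0.002, 0, 0, 0]]

```text
t: 17.68
ee_pos: [458.7, 112.5, 181.6]
orientation: [0.554, 3.091, 0.002]
ft_force: [4.1, 2.4, -2.5]
width: 19.3
grasp_force: 30.0
```

>>> servo_tool:
  plan:
    - [[1, 0.12, -0.326, 0.002, 0, 0, 0], [1, 0.224, -0.265, 0.002, 0, 0, 0], [1, 0.301, -0.173, 0.002, 0, 0, 0], [1, 0.342, -0.059, 0.002, 0, 0, 0], [1, 0.342, 0.062, 0.002, 0, 0, 0]]

```text
t: 18.1
ee_pos: [512.5, 80.3, 182.0]
orientation: [-0.556, -3.092, 0.002]
ft_force: [-0.7, -1.3, 1.6]
width: 19.7
grasp_force: 30.0
```

>>> servo_tool:
  plan:
    - [[1, 0.3, 0.175, 0.002, 0, 0, 0], [1, 0.222, 0.267, 0.002, 0, 0, 0], [1, 0.118, 0.327, 0.002, 0, 0, 0], [1, 0, 0, 0, 0, 0, 0], [1, 0, 0, 0, 0, 0, 0]]

```text
t: 18.52
ee_pos: [538.4, 113.6, 182.2]
orientation: [0.553, 3.091, 0.002]
ft_force: [0.9, 0.8, 1.7]
width: 19.5
grasp_force: 30.0
```

>>> servo_tool:
  plan:
    - [[1, 0, 0, 0, 0, 0, 0], [1, 0, 0, 0, 0, 0, 0], [1, 0, 0, 0, 0, 0, 0], [1, 0, 0, 0, 0, 0, 0], [1, 0, 0, 0, 0, 0, 0]]

```text
t: 18.93
ee_pos: [538.2, 111.7, 182.2]
orientation: [0.556, 3.091, 0.0]
ft_force: [2.4, 0.3, 2.4]
width: 19.8
grasp_force: 30.0
```

Run:
```python
from h import *
s,_=snap('scene','s6.png');d,_=snap('side','d6.png');o=readout.get_obs();print(o['t'],o['ee_pos'],o['ft_force'],o['width'],o['grasp_force'])
for n,i,b in(('scene0',s,(205,290,300,345)),('side0',d,(200,250,275,305))):
    a=cv2.imread(f'pics/{n}.png').astype(int);q=np.abs(a-i)[b[0]:b[1],b[2]:b[3]].max(2);print(n,q.mean(),(q>40).sum())
```

```text
19.0333 [538.26940509 111.75280665 182.16567135] [2.92679226 1.57796207 3.61776072] 20.123685968541047 30.00059853075072
scene0 5.7675816993464055 0
side0 8.647333333333334 98
```

Two turns back at the stop bearing, at rest, with 30 N on the handle. The glass looks the same as at the start in the scene view. Handing in.

```bash
python3 -c "
from workcell import close_job
print(close_job())"
```

```text
the job is handed in; nothing more can be done
None
```

The job is handed in, with no verdict shown: I pressed the cross down and held it about a second, stood the glass back upside down on the mat, wound the valve shut, backed it off two full turns by tool position, and the gripper is still holding the handle there.

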